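# Set up the photo stand and hold a tube for its picture

## Robot

A 6-joint arm with a two-finger parallel gripper is mounted at the origin on the work surface. World frame = base frame: x ahead of the robot, y to its left, z up, the work surface at z = 0. Lengths are in m, angles in rad, forces in N, time in s.
With the tool pointing down it reaches from about 0.375 to 0.9 m from the base axis. Payload 3.1 kg.
Tool frame: the origin (TCP) lies midway between the tips of the shut fingers; the grasp point (between the pads) lies grip_point_offset behind it (grip_point_offset is the distance from the TCP to the grasp point, in m); y points along the fingers, z is the direction in which the jaws open and shut, and the axes are right-handed (so a half turn about y gives the same grasp; the last joint's range is limited). The gripper opens to 87 mm and grips with 3 to 60 N. Pads are 19 mm wide; open, the fingers measure 117 mm over their backs; the gripper's body (75 mm by 190 mm) begins 51 mm behind the grasp point.
Start: joints at [0.986, 0.527, 1.433, -0, 1.181, -0.178], TCP at [0.247, 0.574, 0.223] pointing down, gripper open.
Joint ranges: [-3.08, 3.08], [-0.75, 2.2], [0.22, 2.44], [-1.43, 4.57], [0, 2.65], [-2.85, 2.85]. Speed limits (rad/s): [2.79, 2.79, 3.14, 3.14, 3.14, 3.14].

## Interface

Orientations are given as a unit quaternion [x, y, z, w].
In Python, from rig import * gives the robot as it stands.
- The arm moves only by the tool jog_arm, never from a script. Its argument "increments" is a list that holds one entry, the list of rows, each a list of 7 numbers: the turn, a rotation vector about the world's x, y, z in degrees, then the shift along the world's x, y, z in m, then the closure, from -1 (fully open) to 1 (shut), so that 0 is half open. In form: [[[rx, ry, rz, x, y, z, jaw], ...]]. A call has 1 to 8 rows; each row is the pose to reach, as a shift and turn from the pose measured when the call began; what a row does not reach only later rows make up. A row lasts 1/10 s, in which the tool goes at most 50 mm and 8.59 degrees, less where a joint would pass 70% of its speed; a pose out of reach is approached as far as the arm can. A call with a gripper value outside its range is refused whole. The fingers move at their own pace and stop on an object; "squeeze" is the grip in N (left out, the last holds). Time passes only in rows, so rows that repeat a pose let the fingers close. It gives the time, the measured TCP pose, the force and the opening at its end, in the units of the state.
- get_obs(): the state, without advancing time (a new reading comes with each control period).
- camera(name): name is "side" or "top"; returns the picture (400x640x3 uint8, red, green, blue); there is no depth.
- camera_info(name): a dict with "K" (3x3 intrinsics, pixels), "R" (3x3) and "t" (3): a world point X has camera coordinates R X + t. Camera axes: x right, y down, z forward; pixel columns grow to the right and rows downward; lengths in m; the calibration is good to about 2 mm. A picture is of the moment at which its call begins. camera_info takes no time and is no camera call.
- hand_in(): hands the job in, once; it reports no verdict.
The state is a dict: "time": time; "q": joint angles; "joint_velocities": joint speeds; "joint_torque": joint torques, N m; "position": TCP position; "tool_rot": TCP orientation; "ft_force": force on the tool from outside, world axes, zero at the start; "moment": the same for the moment, N m; "grip_width": finger opening in m.
Only numpy, scipy, OpenCV 4.12 (cv2) and the standard library are available. Lean on these libraries where they do the work, as an engineer would, in place of code of your own. Each camera call takes 0.05 s, during which the arm holds its last target.

## Task

Get the tall capped tube photographed for cracks: first slide the white background panel, upright, all the way down into the slot of the photo stand and let go of it. Then take the tall tube out of the rack and hold it in the air in front of the lens, the middle of its length at lens height and midway between lens and panel, leaning 30 degrees from upright with its cap towards the robot side and the tube parallel to the panel. Finish while still holding it there steadily, touching nothing else with it, and leave the two short tubes, the bottle, the tip box and everything else in place.

Things in the scene. Friction and masses are not known exactly. Their poses are not given: they have to be found in the camera images.
- stand: Photo stand, fixed. Aluminium base plate 130 (x) x 240 (y) x 12 mm with a panel slot near one end and a small camera near the other. Origin on the bench, 75 mm from the slot's mid-plane; x points away from the robot, y from slot to camera (horizontal), z up. The plate's centre is at y = +10 mm.
- slot_floor (a point): Centre of the stand's slot floor, 12 mm above the bench, where the middle of the panel's lower edge comes to rest; axes as the stand. The slot lies between two grey grooved posts, 103 mm long (x) and 10 mm wide (y), straight walls to 72 mm above the bench, then flared 30 degree lead-ins to 84 mm. The posts' outer faces and flares reach 62 mm from the centre in x.
- lens (a point): Centre of the lens front on the stand, at stand x 0, y +71 mm, 115 mm above the bench; axes as the stand. The lens is 38 mm across and looks along the stand's -y at the slot. Behind it a grey housing 50 (x) x 40 (y) x 50 mm, from stand y +89 to +129 mm, top 140 mm above the bench, on a post.
- view (a point): Viewing point on the stand: on the lens axis, 115 mm above the bench, midway between lens front and the seated panel's face. Its z axis is the wanted direction of the tube from foot to cap: 30 degrees from vertical, leaning to the stand's -x (robot) side, parallel to the panel. Its y axis is the stand's y.
- holder: Grey panel holder, fixed to the bench, 130 (x) x 60 (y) x 35 mm, with one slot along x 103 mm x 10 mm, floor 10 mm above the bench. Origin under its centre.
- panel: White rigid background panel, loose, 100 mm wide (x) x 8 mm thick (y) x 140 mm tall (z), about 130 g, standing on edge in the holder; either face may look to the camera. Origin at the centre of its lower edge, z up the panel.
- rack: White tube rack, fixed to the bench, 140 x 140 x 50 mm, four square holes 31 mm wide at x, y = +-33 mm, their floor 10 mm above the bench. Three of the holes hold tubes. Origin under its centre.
- tube: The tall tube: clear body 28 mm in diameter, grey screw cap 34 mm in diameter and 21 mm high, 115 mm long in all, flat foot, about 50 g. Origin at the centre of its foot, z towards the cap. It stands in one of the rack's holes, its cap standing well above the short tubes.
- tube_mid (a point): Middle of the tall tube's length, 57.5 mm above its foot on its axis.
- short_a: Short tube, 75 mm long, otherwise like the tall one, in the rack; leave it. Origin at its foot.
- short_b: Second short tube, 75 mm long, in the rack; leave it. Origin at its foot.
- bottle: Closed white bottle 60 mm in diameter, 130 mm tall, standing beyond the rack; leave it. Origin under its centre.
- tipbox: Pipette tip box 85 (x) x 120 (y) x 57 mm, white with yellow top, beyond the stand; leave it. Origin under its centre.
Not all that is in view belongs to the job. What is shaped like the tipbox but blue or pink is not meant.

How it is judged:
By the outcome, as a careful person would: the job done as asked, in the order asked, and still so for the second after the job is handed in, while the arm keeps its last pose, push and grip.
It also fails if it takes over 61 s, if anything falls off the work surface, if the arm or the gripper's body presses on something with over 40 N, if the wrist force passes 120 N, or if a joint passes its speed limit or range.

## Working session

There is one attempt and no reset: what is moved stays moved. The work goes in short steps, Python scripts to look and compute and a tool call to move; the robot and the scene stay as the last step left them, time stands still between calls to the robot, and variables do not carry over. Pictures are saved under pics/ and viewed, and the job is handed in when it is done.

Besides the shell and the picture viewer there is one more tool, called after ">>>" in YAML: its name, and indented under it one key for each argument. jog_arm: Moves the arm, as the interface text tells. Its arguments: {"type":"object","properties":{"increments":{"type":"array","items":{"type":"array","items":{"type":"array","items":{"type":"number"}}}},"squeeze":{"type":"number"}},"required":["increments"]}

```bash
ls; mkdir -p pics; python3 - <<'E'
from rig import *
import cv2
o=get_obs(); print(o)
try: print(grip_point_offset)
except Exception as e: print(e)
for n in("side","top"):
    c=camera(n); cv2.imwrite(f"pics/{n}0.png",c[:,:,::-1]); print(n,camera_info(n))
E
```

```text
pics
{'time': 0.0, 'q': array([ 9.85489967e-01,  5.28413802e-01,  1.43390330e+00, -7.04815641e-06,
        1.18140726e+00, -1.78530573e-01]), 'joint_velocities': array([-0.00097471, -0.00014167, -0.00034794, -0.00071055,  0.0001987 ,
        0.00035771]), 'joint_torque': array([ 1.32471909e-03, -4.40040922e+01, -1.76596105e+01,  6.35424117e-02,
        5.80999686e-02, -1.62768565e-04]), 'position': array([0.24686098, 0.57338127, 0.2216035 ]), 'tool_rot': array([ 0.69323184, -0.14310522,  0.1425477 , -0.69183138]), 'ft_force': array([0.31238602, 0.76514923, 0.26773029]), 'moment': array([0.05895769, 0.02687632, 0.00166377]), 'grip_width': 0.08723696103582437}
0.0187
side {'K': array([[477.00623846,   0.        , 313.73029926],
       [  0.        , 477.00623846, 195.63001689],
       [  0.        ,   0.        ,   1.        ]]), 'R': array([[-0.98388641, -0.17857088,  0.00894271],
       [-0.09944953,  0.50500883, -0.85736566],
       [ 0.1485844 , -0.84443977, -0.51463012]]), 't': array([0.62564627, 0.154896  , 1.11098057])}
top {'K': array([[414.34874412,   0.        , 320.19542857],
       [  0.        , 414.34874412, 196.73342134],
       [  0.        ,   0.        ,   1.        ]]), 'R': array([[ 0.01781936, -0.9997869 ,  0.01042197],
       [-0.9949259 , -0.0187631 , -0.0988453 ],
       [ 0.09901978, -0.00860773, -0.99504823]]), 't': array([-0.00694372,  0.63922137,  1.15704463])}
```

View pics/side0.png

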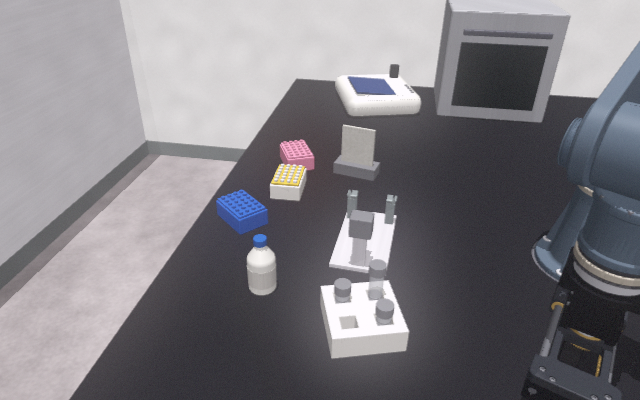

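View pics/top0.png

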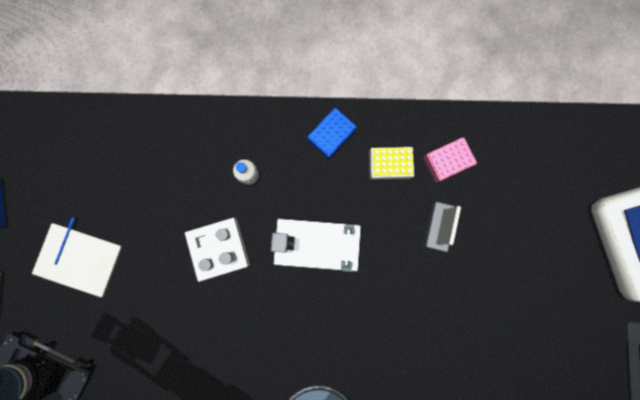

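```bash
python3 - <<'E'
import cv2,numpy as np
t=cv2.imread("pics/top0.png");s=cv2.imread("pics/side0.png")
cv2.imwrite("pics/t_a.png",cv2.resize(t[185:285,170:370],None,fx=4,fy=4,interpolation=cv2.INTER_CUBIC))
cv2.imwrite("pics/t_b.png",cv2.resize(t[190:260,400:490],None,fx=8,fy=8,interpolation=cv2.INTER_CUBIC))
cv2.imwrite("pics/s_a.png",cv2.resize(s[180:365,300:420],None,fx=3.2,fy=3.2,interpolation=cv2.INTER_CUBIC))
cv2.imwrite("pics/s_b.png",cv2.resize(s[115:190,320:400],None,fx=8,fy=8,interpolation=cv2.INTER_CUBIC)[:600])
E
```

```text
(no output)
```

View pics/t_a.png

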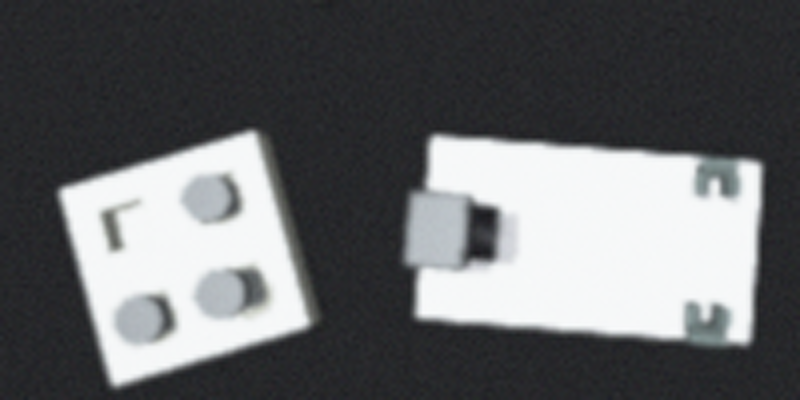

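View pics/t_b.png

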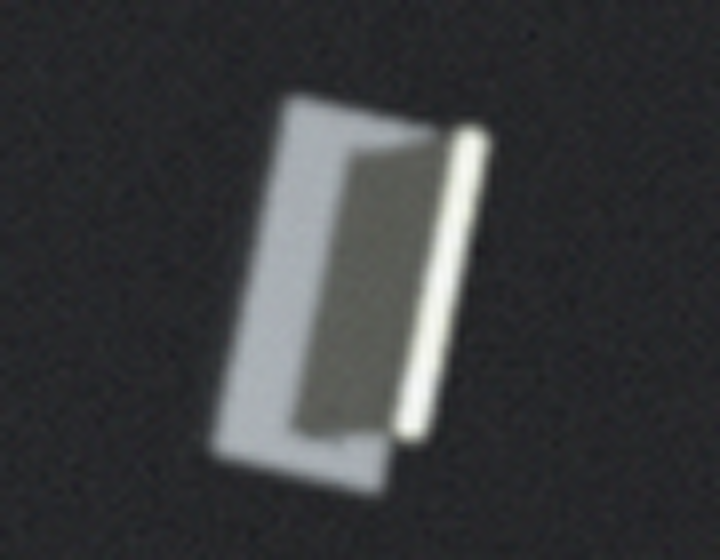

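View pics/s_a.png

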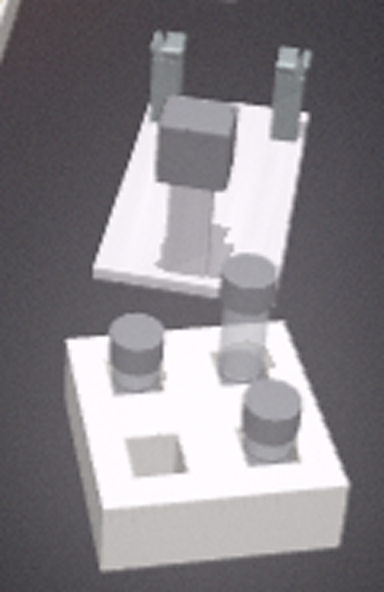

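View pics/s_b.png

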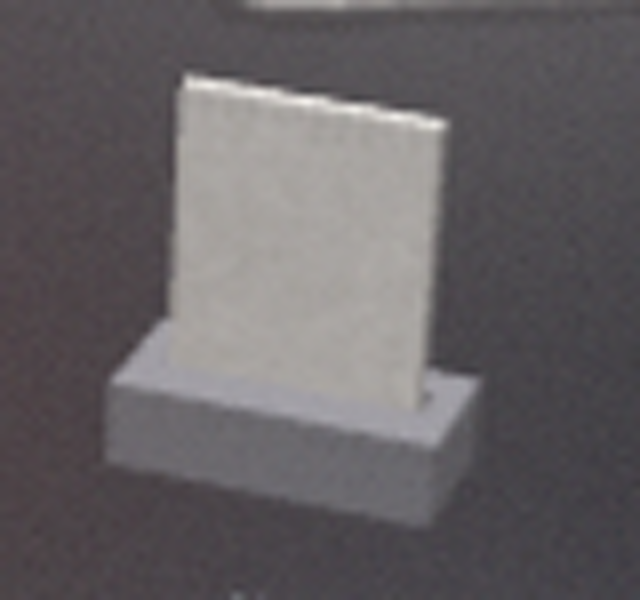

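```bash
cat > fit.py <<'E'
import numpy as np
from scipy.optimize import least_squares
from rig import camera_info
CI={n:camera_info(n) for n in("top","side")}
def proj(n,X):
    c=CI[n];p=np.atleast_2d(X)@c["R"].T+c["t"];p=p@c["K"].T;return p[:,:2]/p[:,2:]
def un(u,v,o,s): return ((u+.5)/s-.5+o[0],(v+.5)/s-.5+o[1])
def W(p,L):
    x,y,a=p;L=np.asarray(L,float);c,s=np.cos(a),np.sin(a)
    return np.c_[x+c*L[:,0]-s*L[:,1],y+s*L[:,0]+c*L[:,1],L[:,2]]
def fit(obs,p0,name,views=None):
    # obs: list (view,(u,v),local)
    def r(p): return np.concatenate([proj(n,W(p,[l]))[0]-uv for n,uv,l in obs if views is None or n in views])
    s=least_squares(r,p0,loss="soft_l1")
    print(name,views,np.round(s.x[:2],4),"yaw",round(np.degrees(s.x[2]),2),"rms px",np.round(np.sqrt(np.mean(s.fun**2)),2));
    return s.x,r(s.x).reshape(-1,2)
E
cat > m1.py <<'E'
from fit import *
ta=lambda u,v:un(u,v,(170,185),4); tb=lambda u,v:un(u,v,(400,190),8)
sa=lambda u,v:un(u,v,(300,180),3.2); sb=lambda u,v:un(u,v,(320,115),8)
st=[("top",ta(430,135),(.065,.13,.012)),("top",ta(762,160),(.065,-.11,.012)),("top",ta(750,345),(-.065,-.11,.012)),("top",ta(415,318),(-.065,.13,.012)),
 ("side",sa(95,270),(.065,.13,.012)),("side",sa(308,114),(-.065,-.11,.012)),("side",sa(219,292),(-.065,.13,.012))]
for v in(["top"],["side"],None): S=fit(st,(.5,0,0),"stand",v)
print(S[1].round(1))
rk=[("top",ta(60,188),(.07,.07,.05)),("top",ta(255,131),(.07,-.07,.05)),("top",ta(314,322),(-.07,-.07,.05)),("top",ta(112,388),(-.07,.07,.05)),
("side",sa(67,342),(.07,-.07,.05)),("side",sa(282,322),(-.07,-.07,.05)),("side",sa(347,484),(-.07,.07,.05)),("side",sa(104,508),(.07,.07,.05)),("side",sa(104,570),(.07,.07,0)),("side",sa(340,543),(-.07,.07,0))]
for v in(["top"],["side"],None): R=fit(rk,(.5,.3,.3),"rack",v)
print(R[1].round(1))
ho=[("top",tb(287,93),(.065,.03,.035)),("top",tb(212,456),(-.065,.03,.035)),("top",tb(384,495),(-.065,-.03,.035)),
("side",sb(108,383),(.065,.03,.035)),("side",sb(432,447),(-.065,.03,.035)),("side",sb(482,380),(-.065,-.03,.035)),("side",sb(108,465),(.065,.03,0)),("side",sb(432,527),(-.065,.03,0))]
for v in(["top"],["side"],None): H=fit(ho,(.5,-.3,-.2),"holder",v)
print(H[1].round(1))
pa=[("top",tb(453,124),(.05,.004,.15)),("top",tb(492,130),(.05,-.004,.15)),("top",tb(432,443),(-.05,-.004,.15)),("top",tb(392,439),(-.05,.004,.15)),
("side",sb(183,84),(.05,.004,.15)),("side",sb(440,130),(-.05,.004,.15)),("side",sb(450,120),(-.05,-.004,.15))]
for v in(["top"],["side"],None): P=fit(pa,(.5,-.3,-.2),"panel",v)
print(P[1].round(1))
print("panel in holder", (W((0,0,-H[0][2]),[[*(P[0][:2]-H[0][:2]),0]])).round(4))
# tube cap tops: circle centres
c=[("tall?",ta(221,293),.125,sa(248,268)),("shortR",ta(142,318),.085,None),("shortT",ta(209,197),.085,None)]
for n,uv,z,sv in c:
  for zz in(.085,.125):
    s=least_squares(lambda p:proj("top",[[p[0],p[1],zz]])[0]-uv,(.5,.3)).x
    print(n,zz,s.round(4),"in rack",W((0,0,-R[0][2]),[[*(s-R[0][:2]),0]])[0,:2].round(4), "side crop px", ((proj("side",[[*s,zz]])[0]-(300,180))*3.2).round(0))
for h in [(a,b) for a in(-.033,.033) for b in(-.033,.033)]:
  X=W(R[0],[(*h,.125)]);print(h,X.round(4),((proj("side",X)[0]-(300,180))*3.2).round(0),((proj("top",X)[0]-(170,185))*4).round(0))
E
python3 m1.py
```

```text
stand ['top'] [0.5024 0.0015] yaw -3.35 rms px 0.32
stand ['side'] [0.5076 0.0048] yaw -4.11 rms px 6.75
stand None [0.5041 0.002 ] yaw -3.43 rms px 5.03
[[ 0.2 -0.3]
 [-0.3 -0.1]
 [-0.4 -1.1]
 [-0.1 -0.9]
 [-0.  -1.5]
 [ 0.8 -1. ]
 [18.6  0.9]]
rack ['top'] [0.4865 0.2924] yaw 18.23 rms px 0.59
rack ['side'] [0.4891 0.2944] yaw 18.33 rms px 0.55
rack None [0.4885 0.2937] yaw 18.17 rms px 0.73
[[-0.2 -0.3]
 [-0.6 -0.8]
 [-1.4 -0.3]
 [ 0.3 -1.7]
 [ 0.1 -1.3]
 [ 0.4 -0.9]
 [ 1.1 -0.3]
 [ 0.4 -0. ]
 [-0.4 -0. ]
 [ 0.3  0.5]]
holder ['top'] [ 0.5607 -0.3417] yaw -11.86 rms px 0.38
holder ['side'] [ 0.5645 -0.3391] yaw -12.4 rms px 0.24
holder None [ 0.5633 -0.341 ] yaw -12.01 rms px 0.6
[[-0.2 -0.3]
 [ 0.1 -1.2]
 [-0.7 -1.2]
 [ 0.6 -0.2]
 [ 1.1 -0.3]
 [ 0.3 -0.4]
 [ 0.3 -0.4]
 [ 0.2 -0.1]]
panel ['top'] [ 0.561 -0.342] yaw -11.16 rms px 0.82
panel ['side'] [ 0.5638 -0.3389] yaw -13.4 rms px 0.14
panel None [ 0.5623 -0.3414] yaw -11.98 rms px 0.78
[[ 0.6  0.2]
 [-1.2  0.1]
 [-1.2 -1.1]
 [ 0.7 -1.3]
 [ 0.5 -0.1]
 [ 0.9 -0.6]
 [ 0.4 -0.3]]
panel in holder [[-0.0008 -0.0006  0.    ]]
tall? 0.085 [0.4636 0.259 ] in rack [-0.0345 -0.0252] side crop px [250. 327.]
tall? 0.125 [0.4657 0.2504] in rack [-0.0353 -0.0341] side crop px [253. 266.]
shortR 0.085 [0.4461 0.3113] in rack [-0.0349  0.0299] side crop px [275. 392.]
shortR 0.125 [0.4487 0.3008] in rack [-0.0356  0.0191] side crop px [278. 325.]
shortT 0.085 [0.5278 0.2697] in rack [ 0.0298 -0.0351] side crop px [142. 326.]
shortT 0.125 [0.5276 0.2607] in rack [ 0.0268 -0.0436] side crop px [147. 264.]
(-0.033, -0.033) [[0.4675 0.2521 0.125 ]] [250. 267.] [217. 289.]
(-0.033, 0.033) [[0.4469 0.3148 0.125 ]] [280. 342.] [119. 319.]
(0.033, -0.033) [[0.5302 0.2727 0.125 ]] [140. 276.] [189. 191.]
(0.033, 0.033) [[0.5096 0.3354 0.125 ]] [163. 353.] [ 92. 221.]
```

```bash
cat > go.py <<'E'
from rig import *
import numpy as np
from scipy.spatial.transform import Rotation as Ro
G=.0187
def state():
    o=get_obs();R=Ro.from_quat(o["tool_rot"]).as_matrix()
    print("t",round(o["time"],2),"tcp",o["position"].round(4),"y",R[:,1].round(3),"z",R[:,2].round(3),"F",o["ft_force"].round(1),"M",o["moment"].round(2),"w",round(o["grip_width"],4),"q",o["q"].round(2));return o,R
def delta(o,R,ydir,jaw,grasp):
    y=np.array(ydir,float);y/=np.linalg.norm(y);z=np.array(jaw,float);z-=y*(z@y);z/=np.linalg.norm(z)
    for sg in(1,-1):
        T=np.c_[np.cross(y,sg*z),y,sg*z]
        print("turn",np.degrees(Ro.from_matrix(T@R.T).as_rotvec()).round(2),"shift",(np.array(grasp)+G*y-o["position"]).round(4))
E
python3 - <<'E'
from go import *
o,R=state()
a=np.radians(-12)
delta(o,R,(0,0,-1),(-np.sin(a),np.cos(a),0),(.5625,-.341,.125))
E
```

```text
t 0.1 tcp [0.2469 0.5734 0.2217] y [-0.001 -0.002 -1.   ] z [ 0.396  0.918 -0.002] F [-0.5 -0.4 -0.3] M [0.05 0.01 0.02] w 0.0874 q [ 0.99  0.53  1.43 -0.    1.18 -0.18]
turn [ 0.1  -0.05 11.31] shift [ 0.3156 -0.9144 -0.1154]
turn [-7.0000e-02 -1.5000e-01 -1.6869e+02] shift [ 0.3156 -0.9144 -0.1154]
```

>>> jog_arm:
  increments:
    - [[0, 0, 1, 0.02, -0.045, 0.01, -1], [0, 0, 2, 0.04, -0.09, 0.02, -1], [0, 0, 3, 0.06, -0.135, 0.02, -1], [0, 0, 4, 0.08, -0.18, 0.02, -1], [0, 0, 5, 0.1, -0.225, 0.02, -1], [0, 0, 6, 0.12, -0.27, 0.02, -1], [0, 0, 7, 0.14, -0.315, 0.02, -1], [0, 0, 8, 0.16, -0.36, 0.02, -1]]

```text
time: 0.9
position: [0.4071, 0.2116, 0.2416]
tool_rot: [0.702, -0.094, 0.094, -0.7]
ft_force: [1.8, 0.2, 0.6]
grip_width: 0.0872
```

>>> jog_arm:
  increments:
    - [[0, 0, 1, 0.02, -0.045, 0, -1], [0, 0, 2, 0.04, -0.09, 0, -1], [0, 0, 3, 0.06, -0.135, 0, -1], [0, 0, 3, 0.08, -0.18, 0, -1], [0, 0, 3, 0.1, -0.225, 0, -1], [0, 0, 3, 0.11, -0.27, 0, -1], [0, 0, 3, 0.12, -0.315, 0, -1], [0, 0, 3, 0.13, -0.36, 0, -1]]

```text
time: 1.7
position: [0.537, -0.1502, 0.2411]
tool_rot: [0.704, -0.076, 0.075, -0.703]
ft_force: [1.1, -0.7, -0.2]
grip_width: 0.0869
```

```bash
python3 - <<'E'
from go import *
o,R=state()
a=np.radians(-12)
delta(o,R,(0,0,-1),(-np.sin(a),np.cos(a),0),(.5625,-.341,.125))
E
```

```text
t 1.7 tcp [ 0.537  -0.1502  0.2411] y [-0.002 -0.001 -1.   ] z [ 0.213  0.977 -0.001] F [ 1.1 -0.7 -0.2] M [ 0.02 -0.06  0.03] w 0.0869 q [-0.47  0.42  1.58 -0.    1.15 -1.83]
turn [ 0.07 -0.1   0.27] shift [ 0.0255 -0.1908 -0.1348]
turn [-1.5000e-01 -1.0000e-01 -1.7973e+02] shift [ 0.0255 -0.1908 -0.1348]
```

>>> jog_arm:
  increments:
    - [[0, 0, 0, 0.006, -0.045, 0, -1], [0, 0, 0, 0.012, -0.09, 0, -1], [0, 0, 0, 0.018, -0.135, -0.02, -1], [0, 0, 0, 0.0255, -0.18, -0.04, -1], [0, 0, 0, 0.0255, -0.191, -0.055, -1], [0, 0, 0, 0.0255, -0.191, -0.055, -1]]

```text
time: 2.3
position: [0.5604, -0.3418, 0.1826]
tool_rot: [-0.702, 0.079, -0.074, 0.704]
ft_force: [-0.2, 1.2, -0.1]
grip_width: 0.087
```

```bash
python3 - <<'E'
from go import *
import cv2
o,R=state()
t=camera("top")[:,:,::-1];s=camera("side")[:,:,::-1]
a=cv2.resize(t[170:280,400:500],None,fx=4,fy=4,interpolation=cv2.INTER_CUBIC)
b=cv2.resize(s[60:190,310:410],None,fx=3.4,fy=3.4,interpolation=cv2.INTER_CUBIC)
im=np.zeros((450,760,3),np.uint8);im[:440,:400]=a;im[:442,410:750]=b
cv2.imwrite("pics/p1.png",im)
E
```

```text
t 2.3 tcp [ 0.5604 -0.3418  0.1826] y [-0.007  0.003 -1.   ] z [0.216 0.976 0.002] F [-0.2  1.2 -0.1] M [ 0.06 -0.03  0.04] w 0.087 q [-0.72  0.62  1.38 -0.    1.15 -2.07]
```

View pics/p1.png

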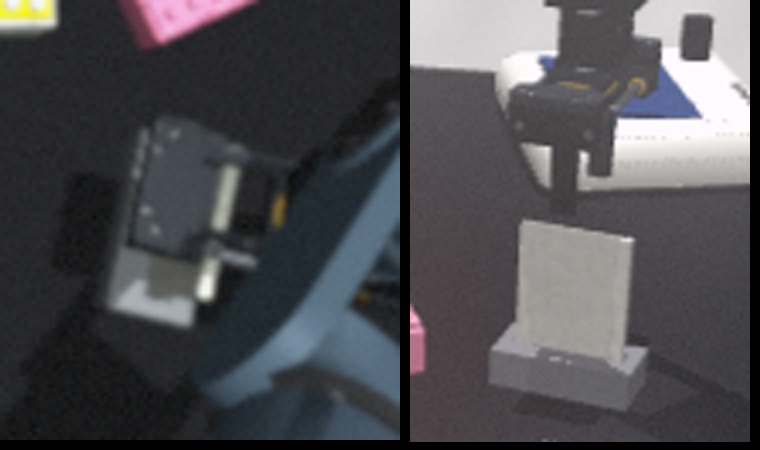

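>>> jog_arm:
  increments:
    - [[-0.2, -0.4, 0, 0.002, 0.001, -0.03, -1], [-0.2, -0.4, 0, 0.002, 0.001, -0.06, -1], [-0.2, -0.4, 0, 0.002, 0.001, -0.076, -1], [-0.2, -0.4, 0, 0.002, 0.001, -0.076, -1], [-0.2, -0.4, 0, 0.002, 0.001, -0.076, 0], [-0.2, -0.4, 0, 0.002, 0.001, -0.076, 0.5]]
  squeeze: 10

```text
time: 3.0
position: [0.5651, -0.3387, 0.1117]
tool_rot: [0.704, -0.073, 0.078, -0.702]
ft_force: [0.2, -0.4, -0.8]
grip_width: 0.0782
```

>>> jog_arm:
  increments:
    - [[0, 0, 0, 0, 0, 0, 1], [0, 0, 0, 0, 0, 0, 1], [0, 0, 0, 0, 0, 0, 1], [0, 0, 0, 0, 0, 0, 1], [0, 0, 0, 0, 0, 0, 1], [0, 0, 0, 0, 0, 0, 1]]
  squeeze: 10

```text
time: 3.6
position: [0.565, -0.3387, 0.1115]
tool_rot: [0.704, -0.073, 0.078, -0.702]
ft_force: [0.2, 0.2, -0.1]
grip_width: 0.0308
```

```bash
python3 - <<'E'
from go import *
o,R=state()
E
```

```text
t 3.6 tcp [ 0.565  -0.3387  0.1115] y [ 0.006 -0.004 -1.   ] z [ 0.212  0.977 -0.003] F [ 0.2  0.2 -0.1] M [ 0.04 -0.02 -0.02] w 0.0308 q [-0.71  0.7   1.44  0.    0.99 -2.07]
```

>>> jog_arm:
  increments:
    - [[0, 0, 0, 0, 0, 0, 1], [0, 0, 0, 0, 0, 0, 1], [0, 0, 0, 0, 0, 0, 1], [0, 0, 0, 0, 0, 0, 1], [0, 0, 0, 0, 0, 0, 1]]
  squeeze: 20

```text
time: 4.1
position: [0.5648, -0.3394, 0.1114]
tool_rot: [0.705, -0.073, 0.078, -0.701]
ft_force: [-0.8, -1.5, -1.8]
grip_width: 0.008
```

```bash
python3 - <<'E'
from go import *
o,R=state()
E
```

```text
t 4.1 tcp [ 0.5648 -0.3394  0.1114] y [ 0.006 -0.005 -1.   ] z [ 0.212  0.977 -0.004] F [-0.8 -1.5 -1.8] M [-0.62  0.21 -0.11] w 0.008 q [-0.71  0.7   1.44 -0.    0.99 -2.07]
```

>>> jog_arm:
  increments:
    - [[0, 0, 0, 0, 0, 0.015, 1], [0, 0, 0, 0, 0, 0.04, 1], [0, 0, 0, 0, 0, 0.07, 1], [0, 0, 0, 0, 0, 0.1, 1], [0, 0, 0, 0, 0, 0.115, 1], [0, 0, 0, 0, 0, 0.115, 1]]
  squeeze: 25

```text
time: 4.7
position: [0.5665, -0.3398, 0.2307]
tool_rot: [0.706, -0.071, 0.08, -0.7]
ft_force: [0.6, -0.4, -0.8]
grip_width: 0.0083
```

```bash
cat >> fit.py <<'E'
E
python3 - <<'E'
from go import *
from fit import *
o,R=state()
for b in((.5024,.0015,np.radians(-3.35)),(.504,.003,np.radians(-3.4))):
  s=W(b,[(0,-.075,0)])[0]; print(s)
  a=b[2]; delta(o,R,(0,0,-1),(-np.sin(a),np.cos(a),0),(s[0],s[1],.230))
E
```

```text
t 4.7 tcp [ 0.5665 -0.3398  0.2307] y [ 0.012 -0.009 -1.   ] z [ 0.211  0.977 -0.006] F [ 0.6 -0.4 -0.8] M [ 0.02 -0.    0.01] w 0.0083 q [-0.71  0.56  1.34  0.    1.22 -2.07]
[ 0.49801736 -0.07337184  0.        ]
turn [0.45 0.7  8.85] shift [-0.0685  0.2665 -0.0194]
turn [   1.05   -0.67 -171.15] shift [-0.0685  0.2665 -0.0194]
[ 0.49955202 -0.07186799  0.        ]
turn [0.45 0.7  8.8 ] shift [-0.0669  0.268  -0.0194]
turn [   1.05   -0.67 -171.2 ] shift [-0.0669  0.268  -0.0194]
```

>>> jog_arm:
  increments:
    - [[0, 0, 1, -0.01, 0.03, 0, 1], [0.2, 0.3, 2.5, -0.02, 0.07, 0, 1], [0.4, 0.7, 4, -0.03, 0.11, 0, 1], [0.4, 0.7, 5.5, -0.04, 0.15, 0, 1], [0.4, 0.7, 7, -0.05, 0.19, 0, 1], [0.4, 0.7, 8.5, -0.06, 0.23, 0, 1], [0.4, 0.7, 8.8, -0.065, 0.26, 0, 1], [0.4, 0.7, 8.8, -0.066, 0.267, 0, 1]]

```text
time: 5.5
position: [0.4978, -0.0688, 0.2299]
tool_rot: [-0.706, 0.021, -0.018, 0.708]
ft_force: [0.4, -0.1, -1.1]
grip_width: 0.0077
```

>>> jog_arm:
  increments:
    - [[0, 0, 0, 0, 0, 0, 1], [0, 0, 0, 0, 0, 0, 1]]

```text
time: 5.7
position: [0.4978, -0.069, 0.2296]
tool_rot: [-0.706, 0.021, -0.018, 0.708]
ft_force: [1.0, -0.4, -1.4]
grip_width: 0.008
```

```bash
cat > shot.py <<'E'
from go import *
import cv2,sys
def shot(name,tb,sb,fx):
    t=camera("top")[:,:,::-1];s=camera("side")[:,:,::-1]
    cv2.imwrite(f"pics/{name}_top.png",t);cv2.imwrite(f"pics/{name}_side.png",s)
    out=[]
    for im,(x0,y0,x1,y1) in((t,tb),(s,sb)):
        out.append(cv2.resize(im[y0:y1,x0:x1],None,fx=fx,fy=fx,interpolation=cv2.INTER_CUBIC))
    h=max(a.shape[0] for a in out);w=sum(a.shape[1] for a in out)+10
    C=np.zeros((h,w,3),np.uint8);C[:out[0].shape[0],:out[0].shape[1]]=out[0];C[:out[1].shape[0],out[0].shape[1]+10:]=out[1]
    cv2.imwrite(f"pics/{name}.png",C);print(C.shape)
E
python3 - <<'E'
from shot import *
o,R=state()
shot("p2",(260,190,370,310),(310,100,430,280),3.3)
E
```

```text
t 5.7 tcp [ 0.4978 -0.069   0.2296] y [-0.005  0.003 -1.   ] z [0.056 0.998 0.002] F [ 1.  -0.4 -1.4] M [0.09 0.01 0.03] w 0.008 q [-0.36  0.36  1.72  0.    1.07 -1.88]
(594, 769, 3)
```

View pics/p2.png

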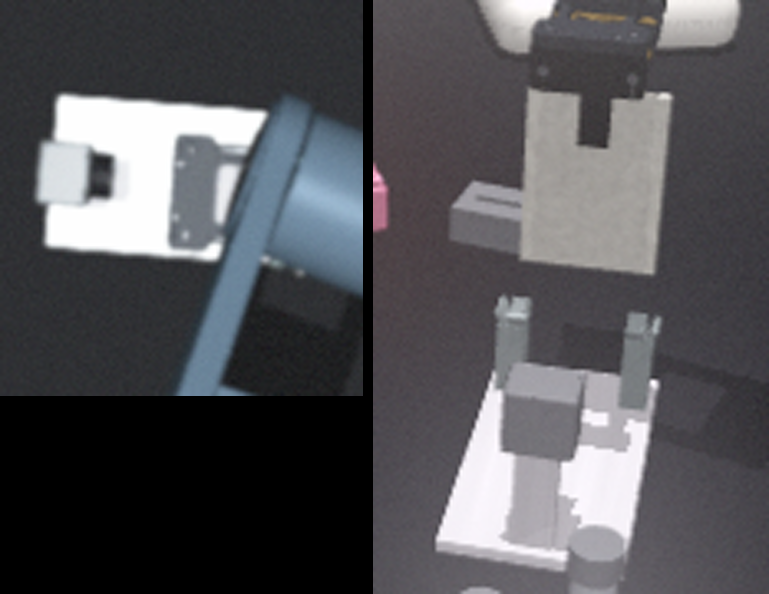

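```bash
cat > m2.py <<'E'
from fit import *
c=lambda u,v:un(u-373,v,(310,100),3.3)
al=np.radians(-3.5)
# panel from side view: known yaw/orientation, unknown x,y,zb
obs=[(c(521,260),(.05,.004,0)),(c(655,273),(-.05,.004,0)),(c(528,86),(.05,.004,.14)),(c(671,95),(-.05,-.004,.14))]
def r(p): 
    out=[]
    for uv,l in obs:
        X=W((p[0],p[1],al),[l]);X[:,2]+=p[2];out.append(proj("side",X)[0]-uv)
    return np.ravel(out)
for y in(-.069,):
    s=least_squares(lambda q:r((q[0],y,q[1])),(.5,.12));print("panel side: x,zb",s.x.round(4),s.fun.round(1))
s=least_squares(r,(.5,-.07,.12));print("free",s.x.round(4))
# stand from side using post tops & plate corners
p=[("side",c(437,543),(.065,.13,.012)),("side",c(659,382),(-.065,-.11,.012))]
fit(p,(.5,0,al),"stand side plate")
# post outer extents: col only
for nm,uv,lx in(("L",c(496,305),.062),("R",c(662,322),-.062)):
    s=least_squares(lambda q:proj("side",W((q[0],.003,al),[(lx,-.075,.082)]))[0][0]-uv[0],(.5,));print(nm,"stand x",s.x.round(4))
E
python3 m2.py
python3 - <<'E'
import cv2
s=cv2.imread("pics/p2_side.png")
cv2.imwrite("pics/p2z.png",cv2.resize(s[175:235,335:410],None,fx=10,fy=10,interpolation=cv2.INTER_CUBIC))
E
```

```text
panel side: x,zb [0.4978 0.1279] [-0.5 -0.4 -0.7  0.7  0.5 -0.3  0.7  0. ]
free [ 0.4979 -0.0747  0.1252]
stand side plate None [0.5044 0.0078] yaw -3.19 rms px 0.03
L stand x [0.507]
R stand x [0.5035]
```

View pics/p2z.png

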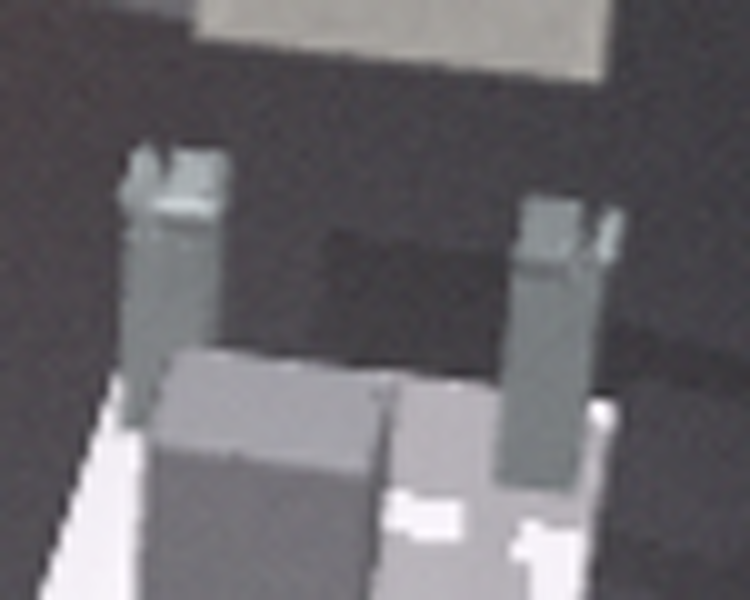

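```bash
cat > m3.py <<'E'
from fit import *
al=np.radians(-3.4)
z=lambda u,v:un(u,v,(335,175),10)
for f in(-.060,-.063,-.066):
  obs=[(z(122,215),(.062,f,.07)),(z(608,270),(-.062,f,.07))]
  for y in(.0015,.0045):
    s=least_squares(lambda q:[proj("side",W((q[0],y,al),[l]))[0][0]-uv[0] for uv,l in obs],(.5,));print(f,y,"stand x",s.x.round(4),s.fun.round(2),"slot",W((s.x[0],y,al),[(0,-.075,0)]).round(4))
  s=least_squares(lambda q:np.ravel([proj("side",W((q[0],q[1],al),[l]))[0]-uv for uv,l in[(z(135,430),(.062,f,.012)),(z(580,492),(-.062,f,.012))]]),(.5,0.));print("post feet",s.x.round(4),s.fun.round(2))
E
python3 m3.py
```

```text
-0.06 0.0015 stand x [0.5049] [-0.26  0.25] slot [[ 0.5005 -0.0734  0.    ]]
-0.06 0.0045 stand x [0.5047] [-0.32  0.3 ] slot [[ 0.5003 -0.0704  0.    ]]
post feet [ 0.503  -0.0011] [-1.68 -0.39  1.65  0.12]
-0.063 0.0015 stand x [0.5053] [-0.21  0.2 ] slot [[ 0.5009 -0.0734  0.    ]]
-0.063 0.0045 stand x [0.5051] [-0.26  0.25] slot [[ 0.5007 -0.0704  0.    ]]
post feet [0.5032 0.0018] [-1.68 -0.39  1.65  0.12]
-0.066 0.0015 stand x [0.5057] [-0.16  0.15] slot [[ 0.5013 -0.0734  0.    ]]
-0.066 0.0045 stand x [0.5055] [-0.21  0.2 ] slot [[ 0.5011 -0.0704  0.    ]]
post feet [0.5033 0.0048] [-1.68 -0.39  1.65  0.12]
```

>>> jog_arm:
  increments:
    - [[-0.2, -0.3, 0, 0.003, -0.002, -0.01, 1], [-0.2, -0.3, 0, 0.003, -0.002, -0.025, 1], [-0.2, -0.3, 0, 0.003, -0.002, -0.038, 1], [-0.2, -0.3, 0, 0.003, -0.002, -0.038, 1], [-0.2, -0.3, 0, 0.003, -0.002, -0.038, 1]]

```text
time: 6.3
position: [0.5016, -0.0729, 0.1917]
tool_rot: [0.707, -0.02, 0.021, -0.706]
ft_force: [0.5, -0.5, -1.5]
grip_width: 0.0075
```

```bash
python3 - <<'E'
from shot import *
o,R=state()
shot("p3",(300,190,370,310),(330,130,410,240),5)
E
```

```text
t 6.3 tcp [ 0.5016 -0.0729  0.1917] y [ 0.001 -0.002 -1.   ] z [ 0.059  0.998 -0.001] F [ 0.5 -0.5 -1.5] M [ 0.06 -0.01  0.07] w 0.0075 q [-0.36  0.41  1.76 -0.    0.97 -1.88]
(600, 760, 3)
```

View pics/p3.png

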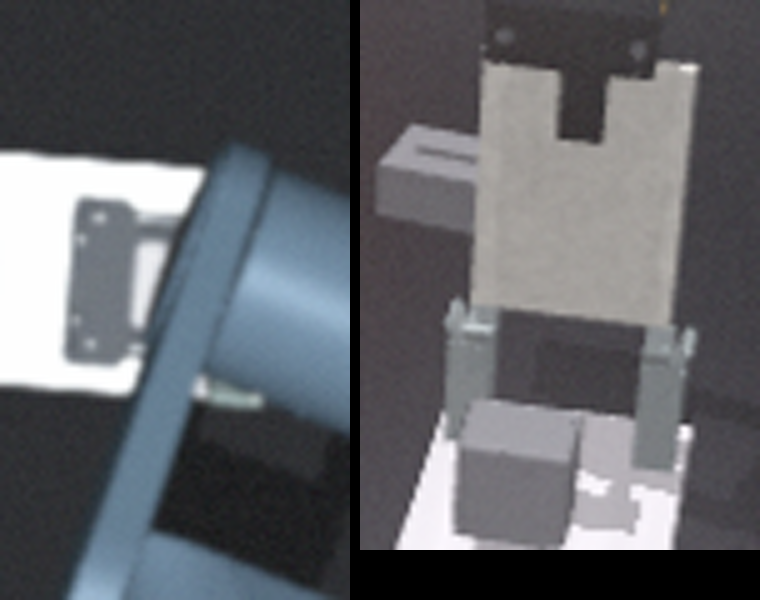

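>>> jog_arm:
  increments:
    - [[0, 0, 0, 0.0015, 0.001, -0.005, 1], [0, 0, 0, 0.0015, 0.001, -0.01, 1], [0, 0, 0, 0.0015, 0.001, -0.015, 1], [0, 0, 0, 0.0015, 0.001, -0.02, 1]]

```text
time: 6.8
position: [0.5032, -0.0715, 0.172]
tool_rot: [0.707, -0.02, 0.021, -0.706]
ft_force: [0.4, -0.2, -0.8]
grip_width: 0.0081
```

```bash
python3 - <<'E'
from shot import *
o,R=state()
shot("p4",(300,190,370,310),(330,130,410,240),5)
E
```

```text
t 6.8 tcp [ 0.5032 -0.0715  0.172 ] y [ 0.002 -0.002 -1.   ] z [ 0.058  0.998 -0.002] F [ 0.4 -0.2 -0.8] M [0.08 0.13 0.03] w 0.0081 q [-0.36  0.44  1.78 -0.    0.92 -1.87]
(600, 760, 3)
```

View pics/p4.png

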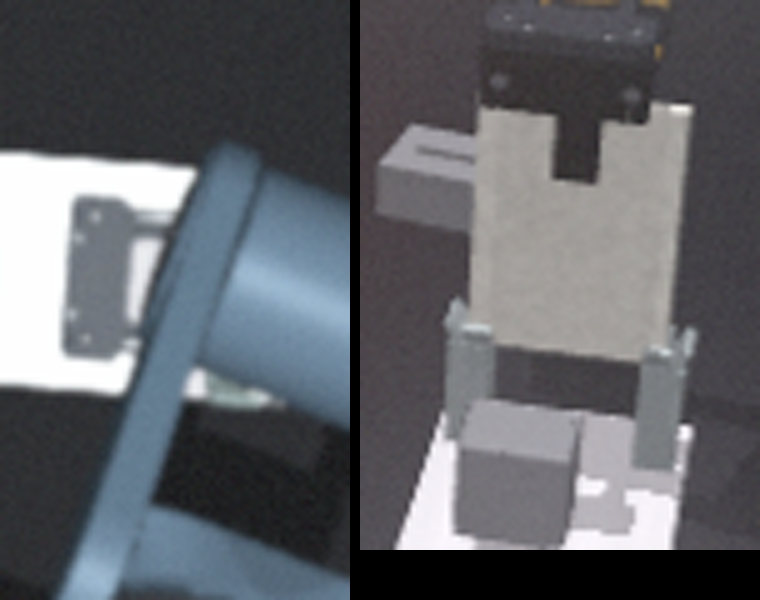

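>>> jog_arm:
  increments:
    - [[0, 0, 0, 0, 0, -0.006, 1], [0, 0, 0, 0, 0, -0.012, 1], [0, 0, 0, 0, 0, -0.018, 1], [0, 0, 0, 0, 0, -0.024, 1], [0, 0, 0, 0, 0, -0.03, 1], [0, 0, 0, 0, 0, -0.036, 1], [0, 0, 0, 0, 0, -0.042, 1], [0, 0, 0, 0, 0, -0.046, 1]]

```text
time: 7.7
position: [0.5027, -0.0714, 0.1248]
tool_rot: [0.707, -0.02, 0.021, -0.706]
ft_force: [-0.3, -1.2, -1.7]
grip_width: 0.0077
```

```bash
python3 - <<'E'
from shot import *
o,R=state()
E
```

```text
t 7.7 tcp [ 0.5027 -0.0714  0.1248] y [ 0.001 -0.001 -1.   ] z [ 0.058  0.998 -0.001] F [-0.3 -1.2 -1.7] M [-0.07  0.08  0.01] w 0.0077 q [-0.36  0.52  1.82 -0.    0.8  -1.87]
```

Sliding freely; bottom at ~0.0235. Continue to the floor (11–13 mm more), gently.

>>> jog_arm:
  increments:
    - [[0, 0, 0, 0, 0, -0.004, 1], [0, 0, 0, 0, 0, -0.007, 1], [0, 0, 0, 0, 0, -0.009, 1], [0, 0, 0, 0, 0, -0.0105, 1], [0, 0, 0, 0, 0, -0.012, 1], [0, 0, 0, 0, 0, -0.013, 1]]

```text
time: 8.3
position: [0.5026, -0.0715, 0.1133]
tool_rot: [0.707, -0.02, 0.021, -0.706]
ft_force: [-4.9, 0.7, 19.7]
grip_width: 0.0074
```

```bash
python3 - <<'E'
from shot import *
o,R=state()
shot("p5",(300,190,370,310),(330,130,410,240),5)
E
```

```text
t 8.3 tcp [ 0.5026 -0.0715  0.1133] y [ 0.001 -0.002 -1.   ] z [ 0.058  0.998 -0.002] F [-4.9  0.7 19.7] M [ 0.02  0.73 -0.01] w 0.0074 q [-0.36  0.54  1.83 -0.    0.77 -1.87]
(600, 760, 3)
```

View pics/p5.png

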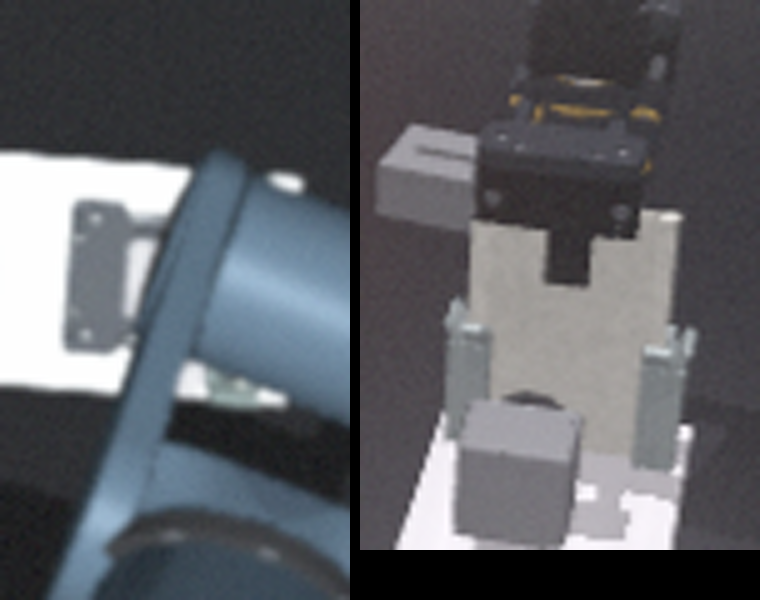

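>>> jog_arm:
  increments:
    - [[0, 0, 0, 0, 0, 0.001, 0.7], [0, 0, 0, 0, 0, 0.001, 0.4], [0, 0, 0, 0, 0, 0.001, 0.2], [0, 0, 0, 0, 0, 0.001, 0], [0, 0, 0, 0, 0, 0.001, -0.2]]

```text
time: 8.9
position: [0.5026, -0.0715, 0.1142]
tool_rot: [0.707, -0.02, 0.021, -0.706]
ft_force: [0.4, 0.3, 0.1]
grip_width: 0.0373
```

>>> jog_arm:
  increments:
    - [[0, 0, 0, 0, 0, 0.02, -0.2], [0, 0, 0, 0, 0, 0.05, -0.3], [0, 0, 0, 0, 0, 0.09, -0.4], [0, 0, 0, 0, 0.02, 0.13, -0.5], [0, 0, 0, 0, 0.05, 0.14, -0.5], [0, 0, 0, 0, 0.09, 0.14, -0.5], [0, 0, 0, 0, 0.13, 0.14, -0.5], [0, 0, 0, 0, 0.17, 0.14, -0.5]]

```text
time: 9.7
position: [0.5023, 0.0999, 0.2543]
tool_rot: [0.707, -0.02, 0.021, -0.706]
ft_force: [0.2, 0.4, -0.7]
grip_width: 0.0653
```

```bash
python3 - <<'E'
from shot import *
o,R=state()
shot("p6",(260,190,370,290),(310,130,420,310),3.3)
E
```

```text
t 9.7 tcp [0.5023 0.0999 0.2543] y [ 0.001 -0.002 -1.   ] z [ 0.058  0.998 -0.002] F [ 0.2  0.4 -0.7] M [-0.02  0.03  0.04] w 0.0653 q [-0.02  0.34  1.67 -0.    1.13 -1.53]
(594, 736, 3)
```

View pics/p6.png

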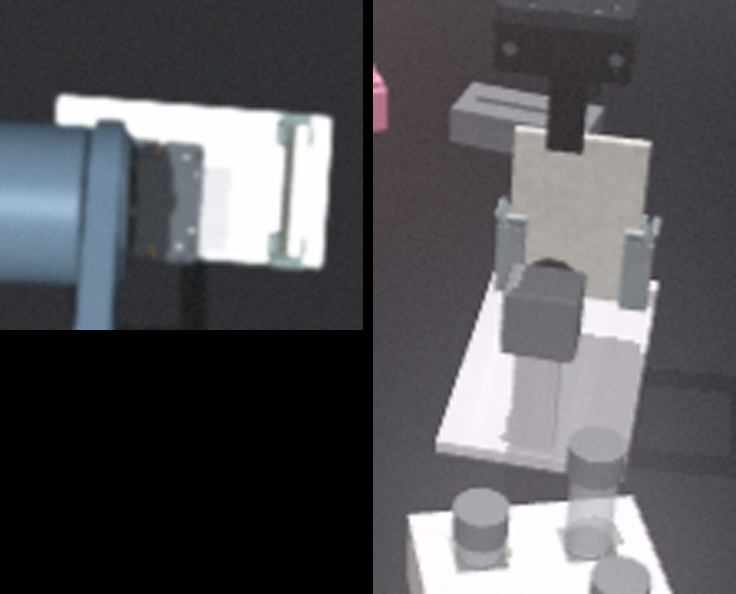

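>>> jog_arm:
  increments:
    - [[-0.4, -6, 0, -0.004, -0.02, 0, 0], [-0.8, -13, 0, -0.008, -0.04, 0, 0], [-1.3, -21, 0, -0.012, -0.06, 0, 0], [-1.8, -29.9, 0, -0.012, -0.08, 0, 0], [-1.8, -29.9, 0, -0.012, -0.095, -0.02, 0], [-1.8, -29.9, 0, -0.012, -0.095, -0.06, 0], [-1.8, -29.9, 0, -0.012, -0.095, -0.1, 0], [-1.8, -29.9, 0, -0.012, -0.095, -0.115, 0]]

```text
time: 10.6
position: [0.4969, 0.0107, 0.1624]
tool_rot: [0.69, 0.16, 0.197, -0.678]
ft_force: [1.0, 0.3, 1.2]
grip_width: 0.0436
```

```bash
python3 - <<'E'
from shot import *
o,R=state()
shot("p7",(260,190,370,290),(310,100,420,280),3.3)
E
```

```text
t 10.6 tcp [0.4969 0.0107 0.1624] y [ 0.489 -0.029 -0.872] z [ 0.055  0.998 -0.003] F [1.  0.3 1.2] M [0.11 0.23 0.04] w 0.0436 q [-0.27  0.38  2.2   1.03  0.12 -2.78]
(594, 736, 3)
```

View pics/p7.png

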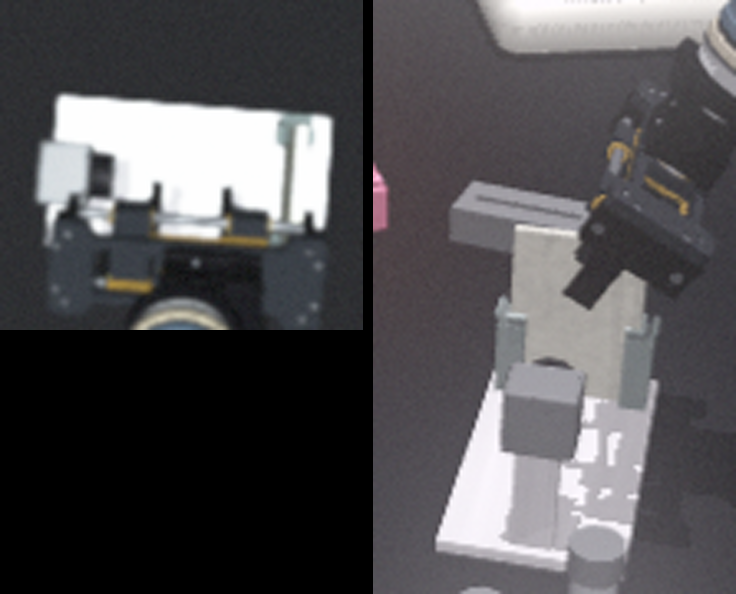

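>>> jog_arm:
  increments:
    - [[0, 0, 0, 0, 0, 0.03, -0.2], [0, 5, 0, 0, 0, 0.06, -0.3], [0.4, 10, 0, 0, 0.01, 0.1, -0.4], [0.8, 16, 0, 0, 0.03, 0.11, -0.4], [1.2, 22, 0, 0, 0.05, 0.11, -0.4], [1.7, 29, 0, 0, 0.07, 0.11, -0.4], [1.7, 29, 0, 0, 0.11, 0.11, -0.4], [1.7, 29, 0, 0, 0.13, 0.11, -0.4]]

```text
time: 11.5
position: [0.4996, 0.1418, 0.2729]
tool_rot: [0.708, -0.019, 0.022, -0.706]
ft_force: [-0.6, -0.7, -0.4]
grip_width: 0.0611
```

```bash
python3 - <<'E'
from shot import *
o,R=state()
a=np.radians(-3.4);b=np.radians(20)
xs=np.array([np.cos(a),np.sin(a),0]);ys=np.array([-np.sin(a),np.cos(a),0])
delta(o,R,-np.sin(b)*xs-np.array([0,0,np.cos(b)]),ys,(.467,.2524,.1145))
E
```

```text
t 11.5 tcp [0.4996 0.1418 0.2729] y [ 0.005 -0.003 -1.   ] z [ 0.058  0.998 -0.003] F [-0.6 -0.7 -0.4] M [-0.01 -0.03  0.03] w 0.0611 q [ 0.06  0.32  1.64 -0.    1.18 -1.45]
turn [ 1.36 20.26 -0.1 ] shift [-0.039   0.111  -0.1759]
turn [ 30.74  -1.55 177.31] shift [-0.039   0.111  -0.1759]
```

>>> jog_arm:
  increments:
    - [[0.3, 5, 0, -0.01, 0.03, 0, -1], [0.6, 10, 0, -0.02, 0.06, 0, -1], [0.9, 15, 0, -0.03, 0.09, 0, -1], [1.4, 20.3, 0, -0.039, 0.111, -0.03, -1], [1.4, 20.3, 0, -0.039, 0.111, -0.07, -1], [1.4, 20.3, 0, -0.039, 0.111, -0.11, -1], [1.4, 20.3, 0, -0.039, 0.111, -0.11, -1]]

```text
time: 12.2
position: [0.4576, 0.2501, 0.1596]
tool_rot: [-0.694, 0.147, 0.105, 0.697]
ft_force: [-0.8, -0.3, 0.8]
grip_width: 0.0864
```

```bash
python3 - <<'E'
from shot import *
o,R=state()
a=np.radians(-3.4);b=np.radians(20)
xs=np.array([np.cos(a),np.sin(a),0]);ys=np.array([-np.sin(a),np.cos(a),0])
delta(o,R,-np.sin(b)*xs-np.array([0,0,np.cos(b)]),ys,(.467,.2524,.1145))
shot("p8",(170,170,290,300),(300,160,420,320),3.2)
E
```

```text
t 12.2 tcp [0.4576 0.2501 0.1596] y [-0.35   0.013 -0.937] z [ 0.059  0.998 -0.008] F [-0.8 -0.3  0.8] M [-0.04 -0.16 -0.03] w 0.0864 q [ 0.23  0.61  1.53  0.1   1.34 -1.32]
turn [ 0.42 -0.54 -0.01] shift [ 0.003   0.0027 -0.0626]
turn [ -62.19    3.03 -168.73] shift [ 0.003   0.0027 -0.0626]
(512, 778, 3)
```

View pics/p8.png

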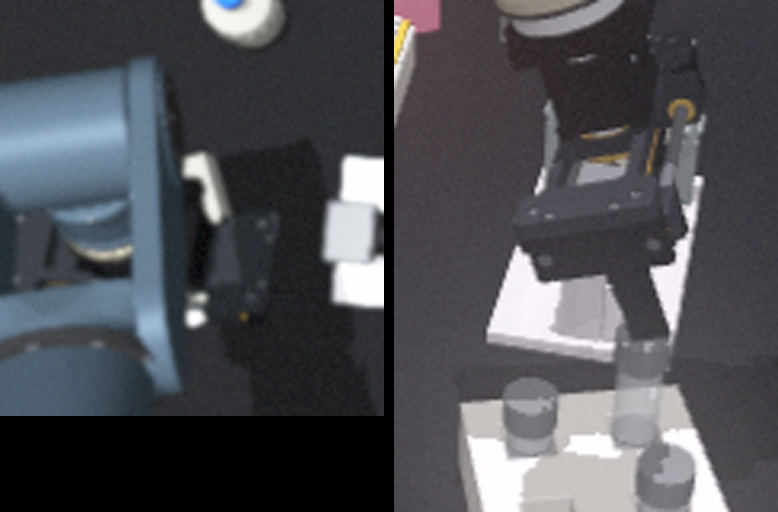

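>>> jog_arm:
  increments:
    - [[0.4, -0.5, 0, 0.003, 0.0025, -0.02, -1], [0.4, -0.5, 0, 0.003, 0.0025, -0.04, -1], [0.4, -0.5, 0, 0.003, 0.0025, -0.055, -1], [0.4, -0.5, 0, 0.003, 0.0025, -0.0625, -1], [0.4, -0.5, 0, 0.003, 0.0025, -0.0625, -1]]
  squeeze: 8

```text
time: 12.8
position: [0.464, 0.2538, 0.1016]
tool_rot: [-0.691, 0.14, 0.099, 0.702]
ft_force: [-0.6, 0.1, 0.1]
grip_width: 0.0871
```

```bash
python3 - <<'E'
from shot import *
from fit import *
o,R=state()
print("grasp",(o["position"]-G*R[:,1]).round(4))
shot("p9",(170,170,290,300),(300,160,420,320),3.2)
print(((proj("side",[o["position"]-G*R[:,1],[.467,.2524,.125]])-(300,160))*3.2+(394,0)).round(0))
E
```

```text
t 12.8 tcp [0.464  0.2538 0.1016] y [-0.334  0.024 -0.942] z [0.059 0.998 0.004] F [-0.6  0.1  0.1] M [ 0.01 -0.17  0.02] w 0.0871 q [ 0.23  0.69  1.56  0.11  1.21 -1.34]
grasp [0.4703 0.2533 0.1192]
(512, 778, 3)
[[638. 340.]
 [645. 332.]]
```

View pics/p9.png

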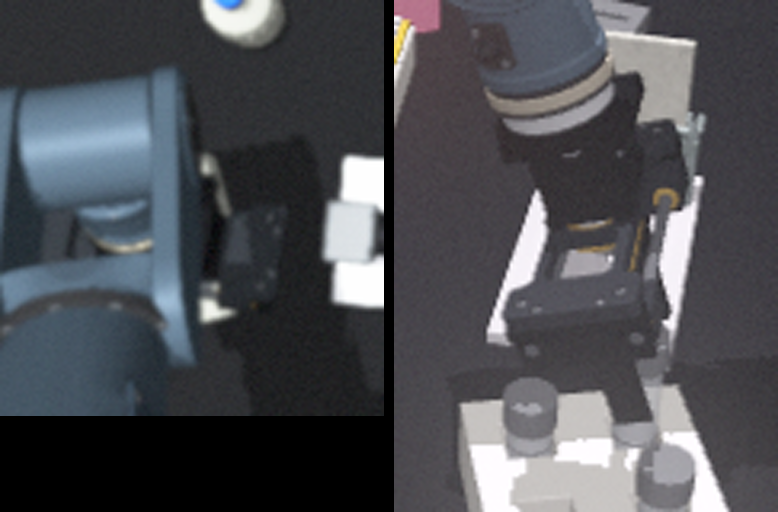

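>>> jog_arm:
  increments:
    - [[0, 0, 0, -0.003, -0.001, -0.006, -0.5], [0, 0, 0, -0.003, -0.001, -0.006, -0.2], [0, 0, 0, -0.003, -0.001, -0.006, 0], [0, 0, 0, -0.003, -0.001, -0.006, 0.2], [0, 0, 0, -0.003, -0.001, -0.006, 0.3], [0, 0, 0, -0.003, -0.001, -0.006, 0.4], [0, 0, 0, -0.003, -0.001, -0.006, 0.5]]
  squeeze: 6

```text
time: 13.6
position: [0.4615, 0.2531, 0.0962]
tool_rot: [-0.691, 0.14, 0.099, 0.702]
ft_force: [-0.6, -0.5, 0.3]
grip_width: 0.0393
```

```bash
python3 - <<'E'
from shot import *
o,R=state()
print("grasp",(o["position"]-G*R[:,1]).round(4))
E
```

```text
t 13.6 tcp [0.4615 0.2531 0.0962] y [-0.332  0.025 -0.943] z [0.059 0.998 0.005] F [-0.6 -0.5  0.3] M [ 0.1  -0.2  -0.02] w 0.0393 q [ 0.23  0.7   1.57  0.11  1.2  -1.34]
grasp [0.4678 0.2526 0.1138]
```

>>> jog_arm:
  increments:
    - [[0, 0, 0, 0, 0, 0, 1], [0, 0, 0, 0, 0, 0, 1], [0, 0, 0, 0, 0, 0, 1], [0, 0, 0, 0, 0, 0, 1]]
  squeeze: 30

```text
time: 14.0
position: [0.4615, 0.2531, 0.0962]
tool_rot: [-0.691, 0.14, 0.099, 0.702]
ft_force: [-0.1, -0.1, -0.0]
grip_width: 0.0323
```

```bash
python3 - <<'E'
from shot import *
o,R=state()
print("grasp",(o["position"]-G*R[:,1]).round(4))
E
```

```text
t 14.0 tcp [0.4615 0.2531 0.0962] y [-0.332  0.024 -0.943] z [0.059 0.998 0.005] F [-0.1 -0.1 -0. ] M [ 0.02 -0.2  -0.01] w 0.0323 q [ 0.23  0.7   1.57  0.11  1.2  -1.34]
grasp [0.4677 0.2526 0.1138]
```

```bash
python3 - <<'E'
from shot import *
o,R=state()
shot("p10",(170,170,250,300),(340,220,420,300),6)
o,R=state()
E
```

```text
t 14.0 tcp [0.4615 0.2531 0.0962] y [-0.332  0.024 -0.943] z [0.059 0.998 0.005] F [-0.1 -0.1 -0. ] M [ 0.02 -0.2  -0.01] w 0.0323 q [ 0.23  0.7   1.57  0.11  1.2  -1.34]
(780, 970, 3)
t 14.1 tcp [0.4615 0.2531 0.0962] y [-0.332  0.024 -0.943] z [0.059 0.998 0.005] F [-1.2  0.  -0.7] M [-0.01 -0.26 -0.01] w 0.032 q [ 0.23  0.7   1.57  0.11  1.2  -1.34]
```

View pics/p10.png

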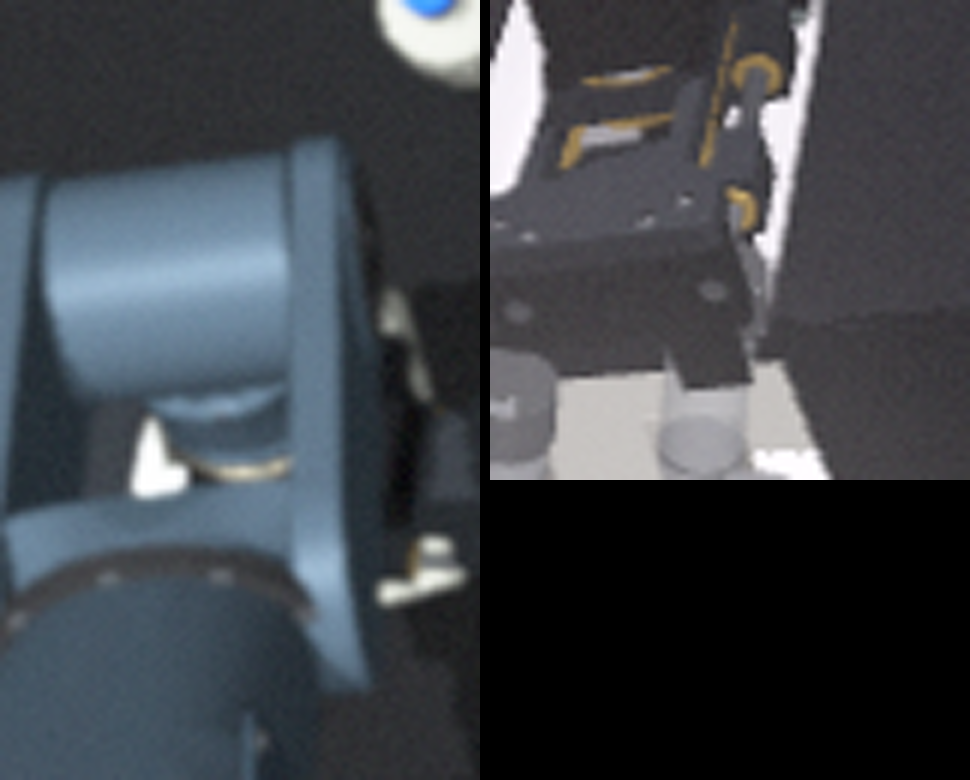

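>>> jog_arm:
  increments:
    - [[0, 0, 0, 0, 0, 0.01, 1], [0, 0, 0, 0, 0, 0.025, 1], [0, 0, 0, 0, 0, 0.045, 1], [0, 0, 0, 0, 0, 0.07, 1], [0, 0, 0, 0, 0, 0.1, 1], [0, 0, 0, 0, 0, 0.13, 1], [0, 0, 0, 0, 0, 0.16, 1], [0, 0, 0, 0, 0, 0.17, 1]]
  squeeze: 30

```text
time: 14.9
position: [0.463, 0.2536, 0.2704]
tool_rot: [-0.691, 0.137, 0.097, 0.703]
ft_force: [-0.2, 1.1, -0.5]
grip_width: 0.0319
```

```bash
python3 - <<'E'
from shot import *
o,R=state()
shot("p11",(170,170,250,300),(300,110,420,320),2.8)
a=np.radians(-3.4);b=np.radians(-10)
xs=np.array([np.cos(a),np.sin(a),0]);ys=np.array([-np.sin(a),np.cos(a),0]);zz=np.array([0,0,1])
d=-.5*xs+.866*zz
print(d,"grasp final",np.array([.504,.0035,.115])+.0465*d)
delta(o,R,-np.sin(b)*xs-zz*np.cos(b),ys,np.array([.504,.0035,.115])+.0465*d)
E
```

```text
t 14.9 tcp [0.463  0.2536 0.2704] y [-0.325  0.026 -0.945] z [0.059 0.998 0.007] F [-0.2  1.1 -0.5] M [ 0.01 -0.29  0.03] w 0.0319 q [ 0.23  0.48  1.43  0.1   1.55 -1.3 ]
(588, 570, 3)
[-0.49911991  0.02965319  0.866     ] grasp final [0.48079092 0.00487887 0.155269  ]
turn [ -2.13 -28.98  -0.12] shift [ 0.021  -0.2489 -0.1335]
turn [ 14.14  -1.5  179.39] shift [ 0.021  -0.2489 -0.1335]
```

View pics/p11.png

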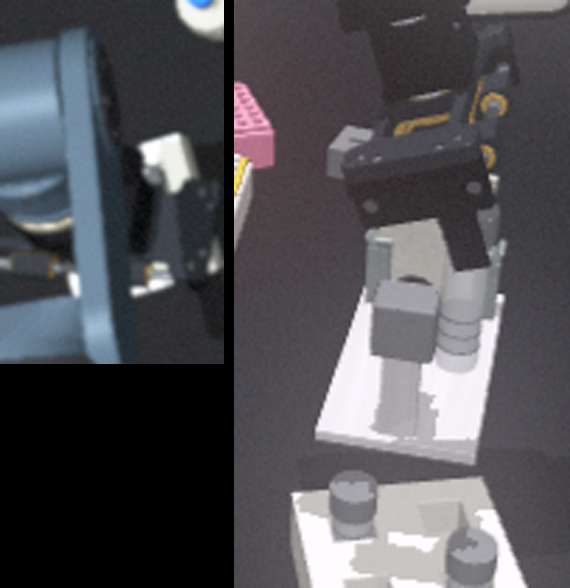

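>>> jog_arm:
  increments:
    - [[0, 0, 0, 0, -0.02, 0.01, 1], [-0.2, -3, 0, 0.003, -0.05, 0.01, 1], [-0.5, -7, 0, 0.007, -0.085, 0.01, 1], [-0.8, -11, 0, 0.01, -0.12, 0.01, 1], [-1.1, -15, 0, 0.013, -0.155, 0.01, 1], [-1.4, -19, 0, 0.017, -0.19, 0.01, 1], [-1.8, -23, 0, 0.02, -0.225, 0, 1], [-2.1, -27, 0, 0.021, -0.245, -0.01, 1]]

```text
time: 15.8
position: [0.4829, 0.0063, 0.257]
tool_rot: [0.708, 0.028, 0.07, -0.702]
ft_force: [-0.3, -0.1, -0.5]
grip_width: 0.032
```

```bash
cat > fin.py <<'E'
from shot import *
def target(o,R,mid,tooltilt,off=.0465,a=np.radians(-3.4)):
    b=-np.radians(tooltilt)
    xs=np.array([np.cos(a),np.sin(a),0]);ys=np.array([-np.sin(a),np.cos(a),0]);zz=np.array([0,0,1])
    d=-.5*xs+.866*zz
    delta(o,R,-np.sin(b)*xs-zz*np.cos(b),ys,np.array(mid)+off*d)
E
python3 - <<'E'
from fin import *
o,R=state()
target(o,R,(.504,.0035,.115),10.6)
shot("p12",(250,170,370,290),(300,90,420,290),3)
E
```

```text
t 15.8 tcp [0.4829 0.0063 0.257 ] y [ 0.138 -0.012 -0.99 ] z [ 0.06   0.998 -0.004] F [-0.3 -0.1 -0.5] M [0.05 0.09 0.02] w 0.032 q [-0.23  0.23  1.83  0.03  0.94 -1.76]
turn [ 0.05 -2.64  0.02] shift [ 0.0013 -0.0016 -0.1201]
turn [-28.96   2.05 177.63] shift [ 0.0013 -0.0016 -0.1201]
(600, 730, 3)
```

View pics/p12.png

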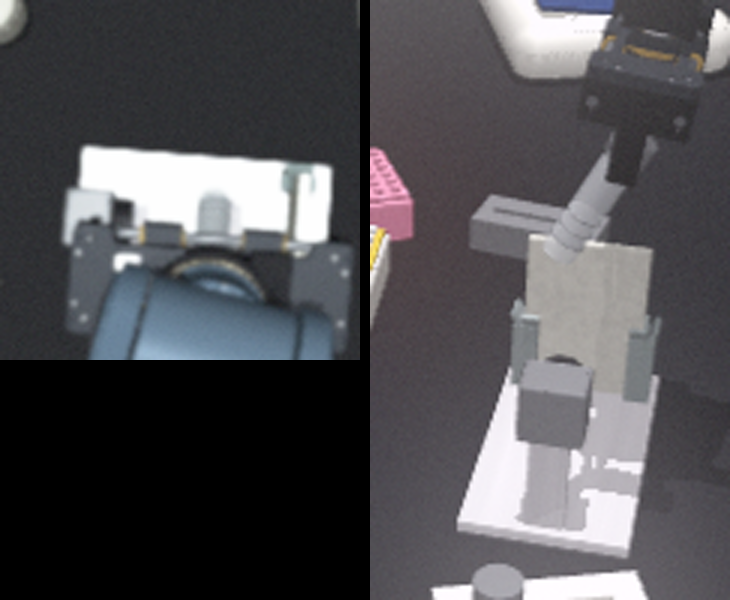

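```bash
python3 - <<'E'
import cv2
s=cv2.imread("pics/p12_side.png")
cv2.imwrite("pics/p12z.png",cv2.resize(s[125:185,350:410],None,fx=10,fy=10,interpolation=cv2.INTER_CUBIC))
E
```

```text
(no output)
```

View pics/p12z.png

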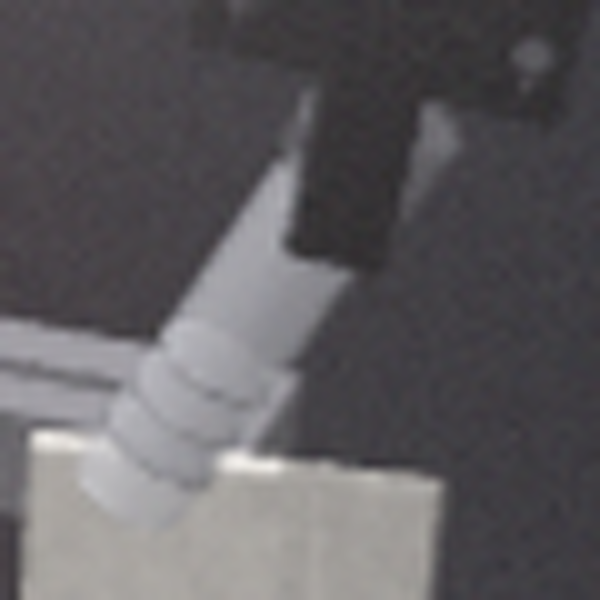

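```bash
cat > tubefit.py <<'E'
from fit import *
import cv2
def sil(p,y,a=np.radians(-3.4),ya=0.):
    # p: foot x,z,tilt(rad). returns left/right silhouette lines of body in side view from points along tube
    pass
def body_hull(foot,d,r,l0,l1,view):
    d=d/np.linalg.norm(d);u=np.cross(d,[0,0,1.]);u/=np.linalg.norm(u);v=np.cross(d,u)
    t=np.linspace(0,2*np.pi,60)[:,None];c=np.cos(t)*u+np.sin(t)*v
    P=np.vstack([foot+l0*d+r*c,foot+l1*d+r*c]);return cv2.convexHull(proj(view,P).astype(np.float32))[:,0]
E
cat > m4.py <<'E'
from tubefit import *
z=lambda u,v:np.array(un(u,v,(350,125),10))
pts=[z(82,460),z(160,337),z(220,250),z(275,170),z(345,280),z(300,357),z(140,530),z(100,510)]
a=np.radians(-3.4);xs=np.array([np.cos(a),np.sin(a),0])
def res(p,y):
    d=-np.sin(p[2])*xs+np.array([0,0,np.cos(p[2])]);f=np.array([p[0],y,p[1]])
    h=body_hull(f,d,.014,0,.1,"side").reshape(-1,1,2)
    return [cv2.pointPolygonTest(h,(float(q[0]),float(q[1])),True) for q in pts]
for y in(.002,.0063):
    s=least_squares(lambda p:res(p,y),(.53,.17,.5),diff_step=1e-4,x_scale=(.01,.01,.1));print(y,s.x[:2].round(4),np.degrees(s.x[2]).round(2),s.fun.round(2))
    print("grasp pred at 104:",(np.array([s.x[0],y,s.x[1]])+.104*(-np.sin(s.x[2])*xs+np.array([0,0,np.cos(s.x[2])]))).round(4))
E
python3 m4.py; python3 - <<'E'
from go import *
o,R=state(); print(o["position"]-G*R[:,1])
E
```

```text
0.002 [0.5231 0.179 ] 26.16 [ 0.11 -0.13  0.11  0.32  0.48 -0.13  0.18 -0.17]
grasp pred at 104: [0.4773 0.0047 0.2723]
0.0063 [0.5228 0.1813] 26.13 [ 0.11 -0.11  0.14  0.35  0.51 -0.09  0.18 -0.18]
grasp pred at 104: [0.477  0.009  0.2747]
t 15.9 tcp [0.4792 0.0072 0.2553] y [ 0.129 -0.01  -0.992] z [ 0.062  0.998 -0.002] F [-0.2  0.2 -0.6] M [ 0.05  0.09 -0.01] w 0.0319 q [-0.23  0.23  1.84  0.02  0.94 -1.75]
[0.47681379 0.00733702 0.2738241 ]
```

```bash
python3 - <<'E'
from fin import *
o,R=state()
target(o,R,(.504,.0035,.115),10.9)
E
```

```text
t 15.9 tcp [0.4792 0.0072 0.2553] y [ 0.129 -0.01  -0.992] z [ 0.062  0.998 -0.002] F [-0.2  0.2 -0.6] M [ 0.05  0.09 -0.01] w 0.0319 q [-0.23  0.23  1.84  0.02  0.94 -1.75]
turn [-0.11 -3.47  0.16] shift [ 0.0051 -0.0025 -0.1184]
turn [  28.59   -1.89 -177.57] shift [ 0.0051 -0.0025 -0.1184]
```

>>> jog_arm:
  increments:
    - [[0, -1.5, 0, 0.005, -0.0025, -0.02, 1], [-0.1, -3.5, 0.2, 0.005, -0.0025, -0.05, 1], [-0.1, -3.5, 0.2, 0.005, -0.0025, -0.08, 1], [-0.1, -3.5, 0.2, 0.005, -0.0025, -0.105, 1], [-0.1, -3.5, 0.2, 0.005, -0.0025, -0.118, 1], [-0.1, -3.5, 0.2, 0.005, -0.0025, -0.118, 1], [-0.1, -3.5, 0.2, 0.005, -0.0025, -0.118, 1], [-0.1, -3.5, 0.2, 0.005, -0.0025, -0.118, 1]]

```text
time: 16.7
position: [0.485, 0.0049, 0.1379]
tool_rot: [0.705, 0.047, 0.088, -0.702]
ft_force: [-0.7, -0.3, -0.5]
grip_width: 0.032
```

```bash
python3 - <<'E'
from fin import *
o,R=state()
target(o,R,(.504,.0035,.115),10.9)
shot("p13",(260,180,370,290),(325,140,415,280),4)
o,R=state()
s=cv2.imread("pics/p13_side.png")
cv2.imwrite("pics/p13z.png",cv2.resize(s[170:240,345:415],None,fx=8,fy=8,interpolation=cv2.INTER_CUBIC))
E
```

```text
t 16.7 tcp [0.485  0.0049 0.1379] y [ 0.191 -0.011 -0.982] z [0.058 0.998 0.   ] F [-0.7 -0.3 -0.5] M [ 0.06  0.08 -0.06] w 0.032 q [-0.24  0.43  2.01  0.07  0.52 -1.81]
turn [ 0.    0.11 -0.08] shift [-0.0007 -0.0003 -0.001 ]
turn [-34.13   2.   176.65] shift [-0.0007 -0.0003 -0.001 ]
(560, 810, 3)
t 16.8 tcp [0.4849 0.0047 0.1382] y [ 0.191 -0.011 -0.981] z [ 0.058  0.998 -0.   ] F [ 0.4 -0.2 -0.2] M [-0.    0.17 -0.03] w 0.0319 q [-0.24  0.43  2.01  0.07  0.52 -1.81]
```

View pics/p13.png

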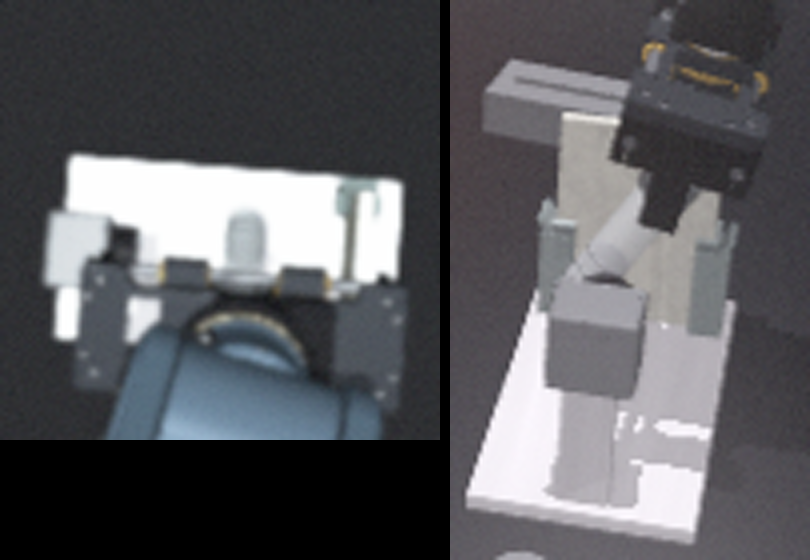

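View pics/p13z.png

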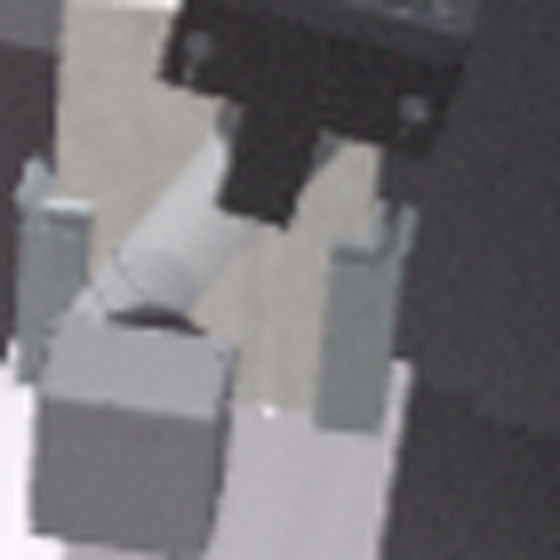

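```bash
python3 - <<'E'
from tubefit import *
a=np.radians(-3.4);xs=np.array([np.cos(a),np.sin(a),0])
d=-.5*xs+np.array([0,0,.866])
g=np.array([.4849,.0047,.1382])-.0187*np.array([.191,-.011,-.981]); print("grasp",g,"mid",g-.0465*d)
f=g-.104*d
h=body_hull(f,d,.014,0,.1,"top");h=(h-(260,180))*4;print("tube top-view cols",h[:,0].min(),h[:,0].max(),"row min",h[:,1].min())
for nm,st in(("w",(.504,.0035,a)),("topfit",(.5024,.0015,a))):
    P=W(st,[(0.019,.071,.115),(0.0,.071,.134),(.025,.089,.14),(-.025,.129,.14),(.05,-.071,.152),(.062,-.075,.084)]);print(nm,((proj("top",P)-(260,180))*4).round(0).tolist())
h=body_hull(f,d,.014,0,.1,"side");h=(h-(345,170))*8
print("side hull",h[::6].round(0).tolist())
for nm,st in(("w",(.504,.0035,a)),):
    P=W(st,[(.025,.129,.14),(-.025,.129,.14),(.025,.089,.14),(-.025,.089,.14),(0,.071,.134),(.05,-.071,.152)]);print(nm,((proj("side",P)-(345,170))*8).round(0).tolist())
E
python3 - <<'E'
import cv2
s=cv2.imread("pics/p13_top.png")
cv2.imwrite("pics/p13t.png",cv2.resize(s[215:265,265:365],None,fx=8,fy=8,interpolation=cv2.INTER_CUBIC))
E
```

```text
grasp [0.4813283 0.0049057 0.1565447] mid [0.50453738 0.00352683 0.1162757 ]
tube top-view cols 216.3758544921875 263.1348876953125 row min 197.02581787109375
w [[135.0, 221.0], [131.0, 251.0], [106.0, 210.0], [38.0, 283.0], [358.0, 190.0], [357.0, 175.0]]
topfit [[138.0, 224.0], [134.0, 253.0], [109.0, 212.0], [41.0, 285.0], [361.0, 192.0], [360.0, 178.0]]
side hull [[313.0, 152.0], [117.0, 389.0], [98.0, 390.0], [73.0, 378.0], [53.0, 358.0], [45.0, 336.0], [237.0, 96.0], [255.0, 95.0], [280.0, 107.0], [302.0, 128.0], [313.0, 149.0]]
w [[36.0, 385.0], [224.0, 412.0], [61.0, 306.0], [244.0, 331.0], [161.0, 303.0], [71.0, -8.0]]
```

View pics/p13t.png

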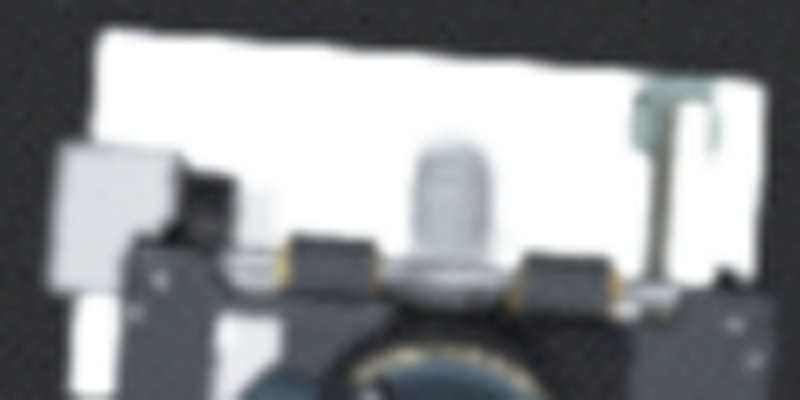

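```bash
cat > m5.py <<'E'
from tubefit import *
a=np.radians(-3.4);xs=np.array([np.cos(a),np.sin(a),0]);ys=np.array([-np.sin(a),np.cos(a),0])
t=lambda u,v:np.array(un(u,v,(265,215),8)); z=lambda u,v:np.array(un(u,v,(345,170),8))
top=[t(412,190),t(413,225),t(495,190),t(492,230),t(453,138),t(425,150),t(483,152)]
side=[z(130,240),z(160,203),z(215,143),z(195,303),z(248,232)]
def res(p,pts,view):
    x,y,zz,ti,ta=p
    d=-np.sin(ti)*xs+np.array([0,0,np.cos(ti)])+ta*ys;m=np.array([x,y,zz]);f=m-.0575*d/np.linalg.norm(d)
    h=body_hull(f,d,.014,0,.1,view).reshape(-1,1,2)
    return [cv2.pointPolygonTest(h,(float(q[0]),float(q[1])),True) for q in pts]
p0=np.array([.5045,.0035,.1163,np.radians(30),0])
print("top res",np.round(res(p0,top,"top"),2));print("side res",np.round(res(p0,side,"side"),2))
s=least_squares(lambda q:res((q[0],q[1],.1163,np.radians(30),0),top,"top"),p0[:2],diff_step=1e-3);print("top-only xy",s.x.round(4),s.fun.round(2))
s=least_squares(lambda q:res((q[0],.0035,.1163,q[1],0),side,"side"),(.5,.5),diff_step=1e-3);print("side x,tilt",s.x[0].round(4),np.degrees(s.x[1]).round(2),s.fun.round(2))
s=least_squares(lambda q:res((q[0],.0035,q[1],np.radians(30),0),side,"side"),(.5,.11),diff_step=1e-3);print("side x,z",s.x.round(4),s.fun.round(2))
E
python3 m5.py
```

```text
top res [ 0.79  1.27 -0.8  -0.6   2.49  2.    0.84]
side res [0.41 0.41 1.02 0.14 0.77]
top-only xy [0.4972 0.0015] [-0.09  0.37 -0.04  0.18 -0.16 -0.01  0.2 ]
side x,tilt 0.504 31.29 [0.38 0.23 0.58 0.15 1.05]
side x,z [0.483  0.1516] [ 0.13  0.13  0.74 -0.04  1.03]
```

```bash
python3 - <<'E'
import cv2,numpy as np
s=cv2.imread("pics/p13_top.png").astype(float).mean(2)
print(s[225:250,314:330].round(0).astype(int))
E
```

```text
[[254 254 254 254 254 254 254 254 254 254 254 254 254 254 254 254]
 [254 254 254 254 254 254 254 254 254 254 254 254 254 254 254 254]
 [254 254 254 254 254 254 254 254 254 254 254 254 254 254 254 254]
 [254 254 254 254 254 254 254 254 254 254 254 254 254 254 254 254]
 [254 254 254 254 254 254 254 254 254 254 254 254 254 254 254 254]
 [254 254 254 254 254 254 253 253 253 254 254 254 254 254 254 254]
 [254 254 254 253 252 250 247 247 248 250 252 254 254 254 254 254]
 [254 254 253 250 243 239 234 232 233 234 242 251 253 254 254 254]
 [254 254 252 240 224 217 214 212 207 206 219 236 250 254 254 254]
 [254 253 247 218 196 193 192 190 192 189 189 214 241 253 254 254]
 [254 253 241 194 175 181 184 184 185 181 178 192 229 250 254 254]
 [254 253 237 184 174 185 190 191 188 181 174 180 218 246 254 254]
 [254 251 228 179 177 184 185 185 185 181 170 174 211 245 254 254]
 [254 249 217 182 185 191 193 193 187 182 172 173 208 246 253 254]
 [254 248 212 180 186 192 195 193 190 182 174 172 208 246 254 254]
 [254 249 212 182 181 192 190 190 186 180 174 173 207 246 254 254]
 [254 248 214 181 182 190 189 190 185 181 171 172 209 246 254 254]
 [254 248 208 180 182 189 188 188 184 178 168 169 209 245 253 254]
 [254 249 211 182 182 187 191 188 182 177 167 173 209 241 251 254]
 [254 249 216 188 185 188 188 190 184 179 170 181 214 239 249 253]
 [253 248 221 197 191 190 191 189 183 181 178 189 221 240 249 251]
 [241 230 207 198 195 190 189 189 186 188 190 197 223 244 251 245]
 [195 182 170 165 165 169 172 175 178 176 180 195 220 240 247 228]
 [171 158 148 147 152 157 162 169 166 166 170 174 186 205 211 175]
 [150 145 143 150 164 178 188 191 191 188 187 183 180 175 164 132]]
```

>>> jog_arm:
  increments:
    - [[0, 0, 0, 0, 0, -0.001, 1], [0, 0, 0, 0, 0, -0.001, 1], [0, 0, 0, 0, 0, -0.001, 1], [0, 0, 0, 0, 0, -0.001, 1], [0, 0, 0, 0, 0, -0.001, 1], [0, 0, 0, 0, 0, -0.001, 1]]

```text
time: 17.4
position: [0.4849, 0.0047, 0.1372]
tool_rot: [0.706, 0.047, 0.088, -0.702]
ft_force: [-0.2, 0.5, 0.6]
grip_width: 0.032
```

```bash
python3 - <<'E'
from fin import *
o,R=state()
target(o,R,(.504,.0035,.115),10.9)
s=camera("side")[:,:,::-1]
cv2.imwrite("pics/p14.png",s)
o,R=state()
E
```

```text
t 17.4 tcp [0.4849 0.0047 0.1372] y [ 0.191 -0.011 -0.982] z [ 0.058  0.998 -0.   ] F [-0.2  0.5  0.6] M [0.03 0.14 0.01] w 0.032 q [-0.24  0.43  2.01  0.07  0.52 -1.82]
turn [ 0.01  0.14 -0.06] shift [-0.0006 -0.0001 -0.0003]
turn [-34.18   2.02 176.65] shift [-0.0006 -0.0001 -0.0003]
t 17.45 tcp [0.4849 0.0047 0.1371] y [ 0.191 -0.011 -0.982] z [ 0.058  0.998 -0.   ] F [-0.7  0.4  0.5] M [ 0.07  0.12 -0.04] w 0.0322 q [-0.24  0.43  2.01  0.07  0.52 -1.82]
```

View pics/p14.png

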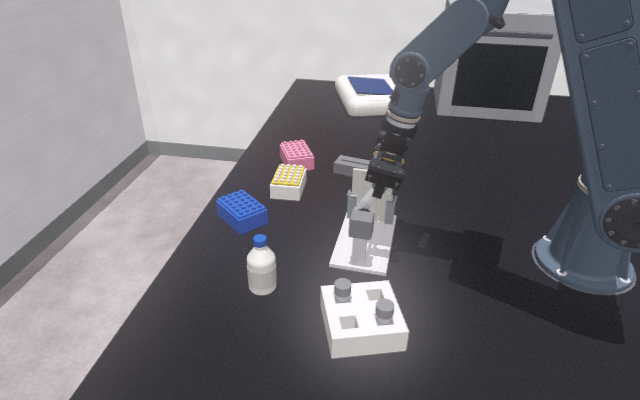

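The side view shows the tube held before the lens housing (362,222). The panel is upright between its posts. The short tubes (343,290) and (384,310), the bottle (261,270) and the tip box (289,182) have not moved.

```bash
python3 - <<'E'
from rig import *
print(hand_in())
E
```

```text
the job is handed in; nothing more can be done
None
```

I slid the panel down into the stand's slot and let go of it, then took the tall tube out of the rack by its cap. I handed the job in at 17.5 s with the tube held in front of the lens.

- **Panel:** it touched the slot floor at about 20 N. The tool height then put its lower edge at 12 mm, and pictures after release show it upright between the posts.
- **Tube:** from the arm's pose, the tube's middle is within about 1 mm of my estimate of the viewing point. It leans about 30° towards the robot and is parallel to the panel. The last readings were steady, with forces under 1 N.
- **Other objects:** the short tubes, the bottle and the tip box look unmoved in the last picture.

**Where the checks disagreed:**
- The top and side cameras differ by 2–4 mm, so the stand's position is only known to about 2 mm.
- The top view put the tube's foot about 5 mm nearer the robot than the arm's pose does. I put part of this down to the clear foot being washed out against the white plate, so I left the tube where it was.
- The lean came out between 29.4° and 31.3°, depending on the fit.
- The gripper reads 32 mm on the 34 mm cap. The reading stayed constant and the tube did not slip.

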